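# Scrape the brass chips off the engraving bed

### The job

Take the scraper block from its rest and, starting at the end of the engraving bed away from the chip tray, press its blade lightly on the steel plate and wipe it along, still pressed (the plate is not level), to the tray end, until all five brass chips have dropped over the edge into the tray. Move the chips with the scraper only, never with the gripper, do not bear down hard on the plate, and leave the other things on the bench alone. Then put the scraper back in the pocket of its rest, blade down, and let go.

Things in the scene. Friction and masses are not known exactly. Their poses are not given: they have to be found in the camera images.
- bed: fixed engraving bed: a flat steel plate 160 (its x) x 220 (its y) on a blue foot; the middle of the plate's top is 50 above the table. The plate is stiffly canted about the bed's x axis by an unmeasured 1.4 to 4 degrees, so one y end is 3 to 8 higher and the other as much lower: feel for it. Origin: centre of the foot's underside. Tray at one y end, rest at the other.
- tray: fixed green open chip tray, 210 (x) x 160 (y), 27 high, walls 4 thick; its axes are parallel to the bed's, and its near wall lies 15 in under the plate's end, so chips pushed over that end drop into it. It may be at either y end of the bed. Origin: centre of the underside, on the table.
- rest: fixed wooden rest for the scraper, 140 (x) x 70 (y) x 37 high, with a pocket 112 (x) x 40 (y), 12 deep, floor 25 above the table. Origin: centre of the underside, on the table.
- scraper: loose scraper block, 0.3 kg, blade down in the rest. Black blade 100 long (x), 10 thick (y), on a springy backing (8 N per mm, at most 3), its edge 14 below an aluminium bar 100 x 28 x 16; on that a red handle 70 (x) x 24 (y), from 30 to 86 above the edge: grip it across y, TCP about 62 above the edge. Symmetric. Origin: middle of the blade's edge, spring relaxed; z up to the handle.
- chip0: loose flat brass chip, 34 x 12, 5 thick, about 15 g, lying on the bed plate at the start. Origin: centre of its underside.
- chip1: loose flat brass chip, 30 x 10 with a short side limb, 20 wide overall, 5 thick, about 15 g, lying on the bed plate at the start. Origin: centre of its underside.
- chip2: loose flat brass chip, 24 x 16, 5 thick, about 15 g, lying on the bed plate at the start. Origin: centre of its underside.
- chip3: loose flat brass chip, 30 x 10 with a short side limb, 20 wide overall, 5 thick, about 15 g, lying on the bed plate at the start. Origin: centre of its underside.
- chip4: loose flat brass chip, 34 x 12, 5 thick, about 15 g, lying on the bed plate at the start. Origin: centre of its underside.
- hammer: bystander, leave alone: chasing hammer lying on the table, 240 long. Origin: on its underside; the tool lies along x, handle to -x.
- medal: bystander, leave alone: round brass medal lying flat, 90 across, 10 high. Origin: centre of its underside.
- oil: bystander, leave alone: small standing oil bottle, 60 across, 130 high. Origin: centre of its underside.
- brush: bystander, leave alone: hand brush lying on the table, 190 long. Origin: on its underside; the tool lies along x, handle to -x.
- punchblock: bystander, leave alone: dark wooden block 70 x 130 x 45 holding eight upright steel punches, 105 high overall. Origin: centre of its underside.
- polish: bystander, leave alone: jar of polish with a blue lid, 70 across, 60 high. Origin: centre of its underside.
Mind the look-alikes: they are no part of the job. Leave any blue look-alike of the rest alone.

How it is judged:
On the way, in this order (a step that is already met when the one before it is completed fails the run):
1. the blade is pressed on the plate (over 2 N) at the end away from the tray (its middle at least 70 mm from the bed's middle) (contact force between scraper and bed above 2 N and angle between scraper's own z axis and vertical below 0.3 rad and (y of scraper in the frame of tray above 0.245 m or y of scraper in the frame of tray below -0.245 m)), for 0.1 s.
2. the blade, pressed on the plate, has come to the middle of the bed (contact force between scraper and bed above 2 N and angle between scraper's own z axis and vertical below 0.3 rad and y of scraper in the frame of tray between -0.175 and 0.175 m), for 0.05 s.
3. the blade, pressed on the plate, has come to the tray end (at least 75 mm past the bed's middle) (contact force between scraper and bed above 2 N and angle between scraper's own z axis and vertical below 0.3 rad and y of scraper in the frame of tray between -0.1 and 0.1 m), for 0.05 s.
At the end, for the whole second after the job is handed in: all five chips lie at rest in the tray (inside its outline, below its 27 mm rim), and the scraper stands at rest in the pocket of its rest, blade down: within 12 mm of the pocket's centre either way, within 4 mm of its floor, upright within 0.12 rad (x of chip0 in the frame of tray between -0.105 and 0.105 m and y of chip0 in the frame of tray between -0.08 and 0.08 m and height (world z) of each of chip0, chip1, chip2, chip3, chip4 below 0.027 m and linear speed of each of chip0, chip1, chip2, chip3, chip4 below 0.03 m/s and x of chip1 in the frame of tray between -0.105 and 0.105 m and y of chip1 in the frame of tray between -0.08 and 0.08 m and x of chip2 in the frame of tray between -0.105 and 0.105 m and y of chip2 in the frame of tray between -0.08 and 0.08 m and x of chip3 in the frame of tray between -0.105 and 0.105 m and y of chip3 in the frame of tray between -0.08 and 0.08 m and x of chip4 in the frame of tray between -0.105 and 0.105 m and y of chip4 in the frame of tray between -0.08 and 0.08 m and x of scraper in the frame of rest between -0.012 and 0.012 m and y of scraper in the frame of rest between -0.012 and 0.012 m and z of scraper in the frame of rest below 0.029 m and angle between scraper's own z axis and vertical below 0.12 rad and linear speed of scraper below 0.02 m/s); the robot touches nothing.
It fails at once if the scraper is pressed on the bed with more than 30 N (contact force between scraper and bed above 30 N).
It fails at once if the gripper or arm touches a chip (over 0.5 N) (contact force between any of the fingers, the arm and chip0 above 0.5 N or contact force between any of the fingers, the arm and chip1 above 0.5 N or contact force between any of the fingers, the arm and chip2 above 0.5 N or contact force between any of the fingers, the arm and chip3 above 0.5 N or contact force between any of the fingers, the arm and chip4 above 0.5 N).
It fails at once if a bystander is moved by more than 20 mm (distance of any of hammer, medal, oil, brush, punchblock, polish from where it was at the start of the episode above 0.02 m).
It also fails if it takes over 58 s, if anything falls off the work surface, if the arm or the gripper's body presses on something with over 40 N, if the wrist force passes 120 N, or if a joint passes its speed limit or range.

### The arm

A 6-joint arm with a two-finger parallel gripper is mounted at the origin on the work surface. World frame = base frame: x ahead of the robot, y to its left, z up, the work surface at z = 0. Lengths are in m, angles in rad, forces in N, time in s.
With the tool pointing down it reaches from about 0.35 to 0.85 m from the base axis. Payload 8.1 kg.
Tool frame: the origin (TCP) lies between the finger pads, 19 mm behind the fingertips; this is the grasp point; z points along the fingers, y is the line along which they close (so a half turn about z gives the same grasp; the last joint's range is limited). The gripper opens to 93 mm and grips with 3 to 60 N. Pads are 15 mm wide; open, the fingers measure 128 mm over their backs; the gripper's body (75 mm by 188 mm) begins 65 mm behind the grasp point.
Start: joints at [-1.207, 0.13, 1.488, -0, 1.523, -0.085], TCP at [0.26, -0.541, 0.237] pointing down, gripper open.
Joint ranges: [-2.96, 2.96], [-0.89, 2.26], [0.02, 2.5], [-1.34, 4.48], [0, 2.73], [-2.66, 2.66]. Speed limits (rad/s): [2.39, 2.39, 2.79, 3.14, 3.14, 3.14].

### API

Orientations are given as [roll, pitch, yaw] about the fixed x, y, z axes, in that order (R = Rz(yaw) Ry(pitch) Rx(roll)).
In Python, from cell import env gives the robot as it stands.
- The arm moves only by the tool arm_command, never from a script. Its argument "moves" is a list of rows, each a list of 5 numbers: the closure, from 0 (fully open) to 1 (shut), then the shift along the tool's x, y, z in units of 100 mm (1.0 is 100 mm), then the turn about the tool's z in units of 120 degrees (1.0 is 120 degrees). A call has 1 to 5 rows; each row is the pose to reach, as a shift and turn from the pose commanded when the call began, along the tool's axes at that moment; what a row does not reach only later rows make up. A row lasts 1/8 s, in which the tool goes at most 62.5 mm and 10.7 degrees, less where a joint would pass 70% of its speed; a pose out of reach is approached as far as the arm can. A call with a number of a shift or a turn outside -1 to 1 is refused whole. A call with a gripper value outside its range is refused whole. The fingers move at their own pace and stop on an object; "squeeze" is the grip in N (left out, the last holds). Time passes only in rows, so rows that repeat a pose let the fingers close. It gives the time, the measured TCP pose, the force, the opening and the grip force at its end, in the units of the state.
- env.read_state(): the state, without advancing time (a new reading comes with each control period).
- env.get_image(name): name is "scene" or "top"; returns a dict with "image" (384x512x3 uint8, blue, green, red), "z_map" (384x512 float32, m along the optical axis (not along the pixel's ray), 0 where there is no reading), "fx", "fy", "cx", "cy" (pixels), "k1" (the pictures are not rectified: a ray, as slopes to the right and down, at radius r is drawn at 1 + k1 r^2 times it, then the intrinsics apply), "cam_to_world" (4x4, takes a point from camera to world coordinates). Camera axes: x right, y down, z forward; pixel columns grow to the right and rows downward; lengths in m; the calibration is good to about 2 mm. A picture is of the moment at which its call begins.
- env.sign_off(): hands the job in; it is judged then, once.
The state is a dict: "t": time; "qpos": joint angles; "dq": joint speeds; "tau": joint torques, N m; "position": TCP position; "tool_rot": TCP orientation; "wrist_force": force on the tool from outside, world axes, zero at the start; "moment": the same for the moment, N m; "finger_gap": finger opening in m; "grip_force": force on a finger pad.
Only numpy, scipy, OpenCV 4.12 (cv2) and the standard library are available. Lean on these libraries where they do the work, as an engineer would, in place of code of your own. Each camera call takes 0.05 s, during which the arm holds its last target. There are 200 camera calls.

## Working session

There is one attempt and no reset: what is moved stays moved. The work goes in short steps, Python scripts to look and compute and a tool call to move; the robot and the scene stay as the last step left them, time stands still between calls to the robot, and variables do not carry over. Pictures are saved under pics/ and viewed, at most 10 in all, crops included, and the job is handed in when it is done.

Besides the shell and the picture viewer there is one more tool, called after "Call:" as a command line: name --pt "numbers of a row" for each row, then --argument value for the rest. arm_command: Moves the arm, as the interface text tells. Shifts and turns lie within -1 to 1; 1 stands for 100 mm of shift or 120 degrees of turn. Its arguments: {"type":"object","properties":{"moves":{"type":"array","items":{"type":"array","items":{"type":"number","minimum":-1,"maximum":1}}},"squeeze":{"type":"number"}},"required":["moves"]}

```bash
mkdir -p pics; ls; cat > h.py <<'E'
import numpy as np, cv2
from cell import env
def cloud(d):
    h,w=d["z_map"].shape; v,u=np.mgrid[0:h,0:w].astype(float)
    K=np.array([[d["fx"],0,d["cx"]],[0,d["fy"],d["cy"]],[0,0,1]])
    n=cv2.undistortPoints(np.stack([u.ravel(),v.ravel()],1)[:,None],K,np.array([d["k1"],0,0,0,0.]))[:,0]
    z=d["z_map"].ravel(); T=np.array(d["cam_to_world"])
    P=np.c_[n*z[:,None],z]@T[:3,:3].T+T[:3,3]
    P[z==0]=np.nan
    return P.reshape(h,w,3)
E
python3 - <<'E'
from h import *
s=env.read_state();print(s)
for n in("scene","top"):
    d=env.get_image(n);np.savez(n+"0.npz",**d)
    print(n,d["fx"],d["k1"],np.round(d["cam_to_world"],3).tolist())
    cv2.imwrite(f"pics/{n}0.png",d["image"])
E
```

```text
pics
{'t': 0.0, 'qpos': array([-1.20738974e+00,  1.31174615e-01,  1.48927361e+00, -3.06201106e-05,
        1.52298283e+00, -8.53826855e-02]), 'dq': array([-0.00038841,  0.00139193,  0.00012166,  0.00081226,  0.00062434,
       -0.00045947]), 'tau': array([ 2.26295386e-03, -5.59831703e+01, -4.91757810e+01,  7.69509422e-02,
        3.52764514e-02, -1.58348134e-04]), 'position': array([ 0.26015503, -0.54007598,  0.23638249]), 'tool_rot': array([-3.13975834e+00, -1.26306315e-04,  4.48790644e-01]), 'wrist_force': array([0.90128186, 0.05359085, 0.6405996 ]), 'moment': array([-0.03929649, -0.02680338,  0.02227718]), 'grip_force': 0.0, 'finger_gap': 0.09330591666301583}
scene 354.431829553596 -0.07183348208503579 [[0.904, 0.32, -0.282, 0.848], [0.427, -0.685, 0.591, -0.652], [-0.003, -0.654, -0.756, 0.929], [0.0, 0.0, 0.0, 1.0]]
top 413.8735711334581 -0.06306671259562735 [[-0.019, -0.985, 0.17, 0.316], [-1.0, 0.018, -0.007, 0.016], [0.003, -0.17, -0.985, 1.174], [0.0, 0.0, 0.0, 1.0]]
```

View pics/scene0.png

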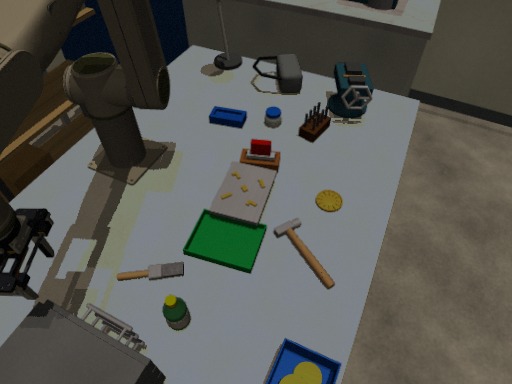

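View pics/top0.png

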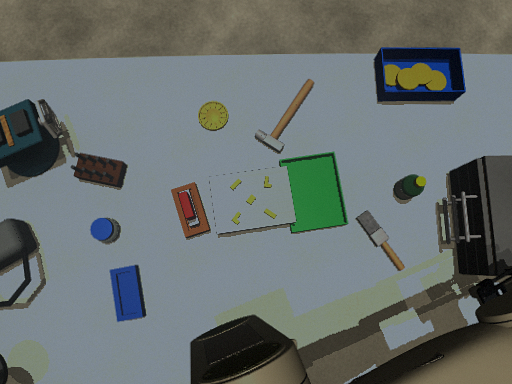

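The scene view shows the red handle at (261,147), the plate at (245,190) with five chips, and the green tray at (227,240). The top view has the handle at (188,207), the plate at (252,200), and the tray at (313,192). The tray is toward world -y. The blue look-alike is at (127,292) in the top view.

```bash
cat > m.py <<'E'
from h import *
def rect(p):
    (c,s,a)=cv2.minAreaRect((p[:,:2]*1000).astype(np.float32)); return np.round(c,1),np.round(s,1),round(a,2)
if __name__=="__main__":
  for n in("scene","top"):
    d=dict(np.load(n+"0.npz")); P=cloud(d); hsv=cv2.cvtColor(d["image"],cv2.COLOR_BGR2HSV)
    H,S,V=[hsv[...,i].astype(int) for i in range(3)]
    X,Y,Z=P[...,0],P[...,1],P[...,2]
    def comp(m):
        k,l,st,c=cv2.connectedComponentsWithStats(m.astype(np.uint8)); i=1+np.argmax(st[1:,4]); return l==i
    red=comp(((H<6)|(H>174))&(S>180)&(V>60)); 
    p=P[red]; top=p[p[:,2]>np.nanpercentile(p[:,2],95)-.006]
    print(n,"red top",len(p),len(top),rect(top),"z",np.median(top[:,2]))
    r=comp((H>4)&(H<16)&(S>100)&(S<230)&(V>50)&(abs(X-np.nanmean(p[:,0]))<.11)&(abs(Y-np.nanmean(p[:,1]))<.08)&(Z>.03)&(Z<.045))
    p=P[r];print("rest",len(p),rect(p),np.median(p[:,2]))
    g=comp((H>50)&(H<75)&(S>150)); p=P[g];print("tray",rect(p)); p=p[p[:,2]>.02];print("tray rim",rect(p),np.median(p[:,2]))
    pl=comp((S<60)&(Z>.038)&(Z<.065)&(X>.4)&(X<.75)&(abs(Y)<.25)); p=P[pl]
    A=np.c_[p[:,:2],np.ones(len(p))];
    for _ in range(3):
        co=np.linalg.lstsq(A,p[:,2],rcond=None)[0]; rs=abs(A@co-p[:,2]); A,p=A[rs<.004],p[rs<.004]
    print("plate",len(p),rect(p),co,p[:,2].mean())
    ch=(H>18)&(H<35)&(S>120)&(X>.4)&(X<.75)&(abs(Y)<.25)&(Z>.04)&(Z<.07)
    k,l,st,c=cv2.connectedComponentsWithStats(ch.astype(np.uint8))
    for i in range(1,k):
        if st[i,4]>10: q=P[l==i]; print(" chip",np.round(c[i]),np.round(q.mean(0),3),rect(q)[1:])
E
python3 m.py
```

```text
scene red top 89 89 (array([471.6, 176.1]), array([65.5, 24.2]), 21.16) z 0.10876190720491108
rest 199 (array([467.8, 178.7]), array([136.6,  74.3]), 17.99) 0.03491349859646131
tray (array([ 514.4, -168.7]), array([210. , 161.7]), 7.85)
tray rim (array([ 515.2, -168.6]), array([210.7, 160.9]), 7.47) 0.025705216392259644
plate 2242 (array([490.9,   5.2]), array([157.7, 223.2]), 7.3) [-0.00290827  0.02500342  0.05013836] 0.048642961686930906
 chip [236. 174.] [0.439 0.049 0.055] (array([19.4, 30.6]), 48.83)
 chip [261. 183.] [0.533 0.049 0.055] (array([10.9, 31.4]), 40.59)
 chip [244. 188.] [0.49  0.008 0.053] (array([16.2, 24.9]), 46.63)
 chip [226. 195.] [ 0.451 -0.044  0.053] (array([30.4, 14. ]), 53.32)
 chip [251. 203.] [ 0.537 -0.038  0.053] (array([16.5, 29. ]), 82.74)
top red top 14 14 (array([485.9, 191.5]), array([25.8,  6.3]), 6.25) z 0.10828635989555713
rest 670 (array([466.1, 177.5]), array([139.7,  70. ]), 17.25) 0.03623794549121473
tray (array([ 511.9, -169.3]), array([214.3, 147. ]), 10.81)
tray rim (array([ 511.2, -169.7]), array([207. , 159.2]), 7.48) 0.02603324320104028
plate 4003 (array([489.8,   4.7]), array([160.8, 219.2]), 7.6) [-0.00592034  0.03684154  0.0519694 ] 0.04926856553960177
 chip [266. 182.] [ 0.534 -0.036  0.053] (array([28.6, 16.6]), 0.83)
 chip [235. 184.] [0.531 0.05  0.056] (array([ 8.7, 31.7]), 44.12)
 chip [251. 199.] [0.488 0.008 0.054] (array([13.6, 21.8]), 46.96)
 chip [270. 213.] [ 0.449 -0.043  0.053] (array([31.7, 11. ]), 54.6)
 chip [236. 218.] [0.437 0.049 0.056] (array([17.2, 27.8]), 52.77)
```

```bash
python3 - <<'E'
from m import *
for n in("scene","top"):
    d=dict(np.load(n+"0.npz")); P=cloud(d); hsv=cv2.cvtColor(d["image"],cv2.COLOR_BGR2HSV)
    H,S,V=[hsv[...,i].astype(int) for i in range(3)]
    near=np.hypot(P[...,0]-.467,P[...,1]-.178)<.09
    for nm,m in(("z>.098",near&(P[...,2]>.098)),("red",near&((H<8)|(H>170))&(S>100)&(P[...,2]>.06)),("bar",near&(P[...,2]>.048)&(P[...,2]<.062)&(S<110))):
        p=P[m]; 
        if len(p)>3: print(n,nm,len(p),rect(p),np.round(np.nanpercentile(p[:,2],[5,50,95]),4))
    b=near&((H<8)|(H>170))&(S>100);q=np.argwhere(b&(P[...,2]>.098));print(q.min(0),q.max(0))
E
```

```text
scene z>.098 132 (array([470.1, 176.2]), array([69.5, 27.6]), 18.42) [0.0992 0.1077 0.1104]
scene red 283 (array([471.1, 176.2]), array([67.7, 27.9]), 19.07) [0.0644 0.0939 0.1101]
scene bar 235 (array([470. , 140.9]), array([117.8, 105. ]), 15.58) [0.0485 0.0517 0.0566]
[139 251] [147 270]
top z>.098 252 (array([468.9, 177.9]), array([69.8, 24.3]), 17.1) [0.1044 0.109  0.1123]
top red 231 (array([469.6, 178.4]), array([68.1, 23.8]), 16.85) [0.1057 0.1093 0.1123]
top bar 392 (array([470. , 139.3]), array([117.7, 103.5]), 15.7) [0.0498 0.0533 0.0574]
[192 178] [217 193]
```

Call:
arm_command --pt "0 0.35 -0.4 0 0" --pt "0 0.75 -0.8 0 0.06" --pt "0 0.85 -0.95 0 0.06" --squeeze 25

```text
t: 0.48
position: [0.2964, -0.4157, 0.237]
tool_rot: [-3.141, -0.0, 0.324]
wrist_force: [-0.0, -0.8, -0.7]
finger_gap: 0.093
grip_force: 0.0
```

Call:
arm_command --pt "0 0.35 -0.5 0 0.01" --pt "0 0.7 -1 0 0.01" --pt "0 0.7 -1 0 0.01"

```text
t: 0.85
position: [0.3312, -0.2985, 0.2374]
tool_rot: [-3.142, -0.001, 0.308]
wrist_force: [0.2, -0.8, 0.0]
finger_gap: 0.0927
grip_force: 0.0
```

Call:
arm_command --pt "0 0.35 -0.5 0 0" --pt "0 0.7 -1 0 0" --pt "0 0.7 -1 0 0"

```text
t: 1.23
position: [0.3684, -0.1827, 0.2376]
tool_rot: [3.141, -0.001, 0.308]
wrist_force: [0.3, -0.3, 0.3]
finger_gap: 0.0931
grip_force: 0.0
```

Call:
arm_command --pt "0 0.35 -0.5 0 0" --pt "0 0.7 -1 0 0" --pt "0 0.7 -1 0 0"

```text
t: 1.6
position: [0.4054, -0.0667, 0.2375]
tool_rot: [-3.142, -0.0, 0.308]
wrist_force: [0.6, 0.2, 0.3]
finger_gap: 0.0927
grip_force: 0.0
```

Call:
arm_command --pt "0 0.35 -0.5 0 0" --pt "0 0.7 -1 0 0" --pt "0 0.7 -1 0 0"

```text
t: 1.98
position: [0.4426, 0.0487, 0.2372]
tool_rot: [3.142, 0.0, 0.306]
wrist_force: [0.4, -0.5, -0.9]
finger_gap: 0.0928
grip_force: 0.0
```

Call:
arm_command --pt "0 0.35 -0.5 0 0" --pt "0 0.7 -1 0 0" --pt "0 0.7 -1 0 0" --pt "0 0.7 -1 0 0"

```text
t: 2.48
position: [0.4792, 0.1616, 0.237]
tool_rot: [3.14, 0.001, 0.301]
wrist_force: [-0.3, 0.1, 0.4]
finger_gap: 0.0927
grip_force: 0.0
```

Call:
arm_command --pt "0 -0.05 -0.18 0 0" --pt "0 -0.05 -0.18 0.5 0" --pt "0 -0.05 -0.18 0.9 0" --pt "0 -0.05 -0.18 0.9 0"

```text
t: 2.98
position: [0.4655, 0.1786, 0.1444]
tool_rot: [-3.141, 0.007, 0.301]
wrist_force: [-0.2, 0.0, 0.1]
finger_gap: 0.093
grip_force: 0.0
```

Call:
arm_command --pt "0 0 0 0.35 0" --pt "0 0 0 0.6 0" --pt "0 0 0 0.6 0"

```text
t: 3.35
position: [0.468, 0.1794, 0.0878]
tool_rot: [-3.142, 0.001, 0.302]
wrist_force: [0.1, 0.6, 0.1]
finger_gap: 0.0932
grip_force: 0.0
```

Call:
arm_command --pt "1 0 0 0 0" --pt "1 0 0 0 0" --pt "1 0 0 0 0" --pt "1 0 0 0 0" --pt "1 0 0 0 0" --squeeze 35

```text
t: 3.98
position: [0.4685, 0.1799, 0.0875]
tool_rot: [-3.142, -0.0, 0.302]
wrist_force: [0.9, -0.6, 0.0]
finger_gap: 0.0475
grip_force: 0.0
```

Call:
arm_command --pt "1 0 0 0 0" --pt "1 0 0 0 0" --pt "1 0 0 0 0" --pt "1 0 0 0 0" --pt "1 0 0 0 0"

```text
t: 4.6
position: [0.4684, 0.1798, 0.0874]
tool_rot: [3.142, 0.0, 0.302]
wrist_force: [0.4, -1.2, -0.4]
finger_gap: 0.0239
grip_force: 35.0
```

Call:
arm_command --pt "1 0 0 -0.3 0" --pt "1 0 0 -0.6 0" --pt "1 0 0 -0.6 0"

```text
t: 4.97
position: [0.4701, 0.1803, 0.1495]
tool_rot: [3.142, -0.004, 0.302]
wrist_force: [0.6, 0.2, -3.2]
finger_gap: 0.0238
grip_force: 35.0
```

Call:
arm_command --pt "1 -0.2 0.4 0 0.04" --pt "1 -0.46 0.82 0 0.08" --pt "1 -0.46 0.82 0.15 0.08" --pt "1 -0.46 0.82 0.15 0.08"

```text
t: 5.48
position: [0.4471, 0.0878, 0.1296]
tool_rot: [-3.141, 0.004, 0.134]
wrist_force: [-0.0, 0.1, -3.4]
finger_gap: 0.0242
grip_force: 35.0
```

Call:
arm_command --pt "1 0 0 0.06 0" --pt "1 0 0 0.1 0" --pt "1 0 0 0.1 0" --pt "1 0 0 0.1 0"

```text
t: 5.98
position: [0.4491, 0.0882, 0.1226]
tool_rot: [3.142, -0.0, 0.135]
wrist_force: [-0.6, -0.5, -3.8]
finger_gap: 0.0241
grip_force: 35.0
```

Call:
arm_command --pt "1 0 0 0.03 0" --pt "1 0 0 0.04 0" --pt "1 0 0 0.04 0"

```text
t: 6.35
position: [0.4489, 0.0878, 0.1183]
tool_rot: [-3.142, 0.0, 0.135]
wrist_force: [-0.1, 0.2, -3.7]
finger_gap: 0.0241
grip_force: 35.0
```

Call:
arm_command --pt "1 0 0 0.01 0" --pt "1 0 0 0.01 0" --pt "1 0 0 0.01 0"

```text
t: 6.72
position: [0.449, 0.0879, 0.1175]
tool_rot: [-3.142, 0.0, 0.135]
wrist_force: [0.5, -0.4, -3.9]
finger_gap: 0.024
grip_force: 35.0
```

Call:
arm_command --pt "1 0 0 0.01 0" --pt "1 0 0 0.01 0"

```text
t: 6.98
position: [0.4489, 0.0879, 0.1163]
tool_rot: [3.142, 0.0, 0.135]
wrist_force: [-0.6, 0.1, -3.8]
finger_gap: 0.0239
grip_force: 35.0
```

Call:
arm_command --pt "1 0 0 0.01 0" --pt "1 0 0 0.01 0"

```text
t: 7.22
position: [0.449, 0.0879, 0.1157]
tool_rot: [3.142, -0.0, 0.135]
wrist_force: [-1.2, -0.1, 0.1]
finger_gap: 0.0238
grip_force: 35.0
```

Call:
arm_command --pt "1 0 0 0.006 0" --pt "1 0 0 0.006 0" --pt "1 0 0 0.006 0"

```text
t: 7.6
position: [0.4491, 0.0879, 0.1151]
tool_rot: [3.142, -0.0, 0.135]
wrist_force: [-4.0, -1.6, 3.9]
finger_gap: 0.0241
grip_force: 35.0
```

Call:
arm_command --pt "1 0 0.05 0.002 0" --pt "1 0 0.1 0.004 0" --pt "1 0 0.15 0.006 0" --pt "1 0 0.2 0.008 0"

```text
t: 8.1
position: [0.4521, 0.0678, 0.1143]
tool_rot: [-3.141, -0.001, 0.135]
wrist_force: [-0.2, 4.5, 4.8]
finger_gap: 0.024
grip_force: 35.0
```

Call:
arm_command --pt "1 0 0.06 0.002 0" --pt "1 0 0.12 0.004 0" --pt "1 0 0.18 0.006 0" --pt "1 0 0.24 0.008 0"

```text
t: 8.6
position: [0.4549, 0.044, 0.1133]
tool_rot: [-3.141, -0.0, 0.135]
wrist_force: [-0.5, 3.8, 5.3]
finger_gap: 0.0242
grip_force: 35.0
```

Call:
arm_command --pt "1 0 0.07 0.003 0" --pt "1 0 0.14 0.006 0" --pt "1 0 0.21 0.008 0" --pt "1 0 0.28 0.011 0" --pt "1 0 0.35 0.014 0"

```text
t: 9.22
position: [0.4596, 0.0093, 0.1119]
tool_rot: [-3.141, 0.0, 0.135]
wrist_force: [-1.0, 5.6, 5.5]
finger_gap: 0.0235
grip_force: 35.0
```

Call:
arm_command --pt "1 0 0.08 0.003 0" --pt "1 0 0.16 0.006 0" --pt "1 0 0.24 0.01 0" --pt "1 0 0.32 0.013 0" --pt "1 0 0.4 0.016 0"

```text
t: 9.85
position: [0.4649, -0.0303, 0.1104]
tool_rot: [-3.141, 0.0, 0.135]
wrist_force: [0.2, 5.8, 6.4]
finger_gap: 0.0238
grip_force: 35.0
```

```bash
python3 - <<'E'
from h import *
s=env.read_state();print(s["position"],s["wrist_force"])
d=env.get_image("scene"); cv2.imwrite("pics/s1.png",cv2.resize(d["image"][120:290,160:300],None,fx=3.5,fy=3.5,interpolation=cv2.INTER_CUBIC))
E
```

```text
[ 0.4649087  -0.03029323  0.11037223] [0.18276338 5.75449348 6.40252361]
```

View pics/s1.png

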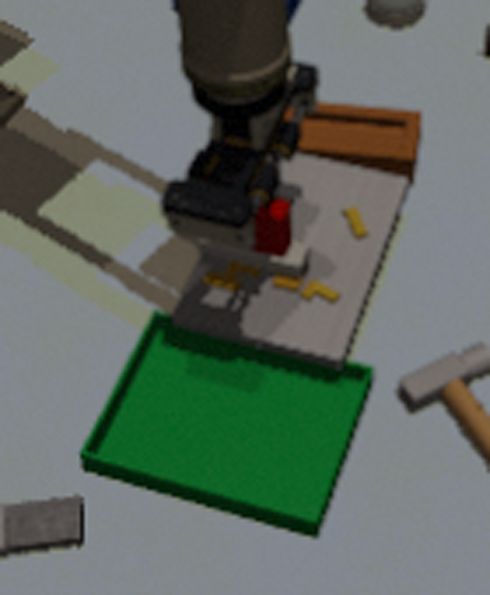

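The crop shows two or three chips gathered ahead of the blade at about (230,275) and (287,283). The L-shaped chip at (322,291) and the far chip at (355,222) are left for a second pass. I'll continue to the tray end.

Call:
arm_command --pt "1 0 0.08 0.003 0" --pt "1 0 0.16 0.006 0" --pt "1 0 0.24 0.009 0" --pt "1 0 0.32 0.012 0" --pt "1 0 0.4 0.014 0"

```text
t: 10.52
position: [0.4701, -0.0699, 0.1089]
tool_rot: [-3.141, 0.0, 0.135]
wrist_force: [0.4, 5.4, 6.6]
finger_gap: 0.0238
grip_force: 35.0
```

Call:
arm_command --pt "1 0 0.07 0.002 0" --pt "1 0 0.14 0.005 0" --pt "1 0 0.21 0.007 0" --pt "1 0 0.28 0.01 0" --pt "1 0 0.35 0.012 0"

```text
t: 11.15
position: [0.4747, -0.1046, 0.1076]
tool_rot: [-3.141, 0.001, 0.135]
wrist_force: [-0.7, 5.0, 7.1]
finger_gap: 0.0238
grip_force: 35.0
```

Call:
arm_command --pt "1 0 0.05 0.0 0" --pt "1 0 0.1 -0.01 0" --pt "1 0 0.14 -0.02 0" --pt "1 0 0.14 -0.02 0"

```text
t: 11.65
position: [0.4762, -0.1187, 0.1089]
tool_rot: [-3.142, 0.002, 0.134]
wrist_force: [0.6, 1.0, -3.3]
finger_gap: 0.0241
grip_force: 35.0
```

Call:
arm_command --pt "1 0 0 -0.2 0" --pt "1 0 0 -0.4 0" --pt "1 0 0 -0.4 0"

```text
t: 12.02
position: [0.4779, -0.1187, 0.1509]
tool_rot: [3.14, -0.002, 0.135]
wrist_force: [1.5, 0.7, -4.3]
finger_gap: 0.0239
grip_force: 35.0
```

```bash
python3 - <<'E'
from h import *
s=env.read_state();print(s["position"],s["wrist_force"])
d=env.get_image("scene"); cv2.imwrite("pics/s2.png",cv2.resize(d["image"][120:290,160:300],None,fx=3.5,fy=3.5,interpolation=cv2.INTER_CUBIC))
E
```

```text
[ 0.47785616 -0.11871475  0.15092909] [ 1.51497395  0.73599611 -4.34625103]
```

View pics/s2.png

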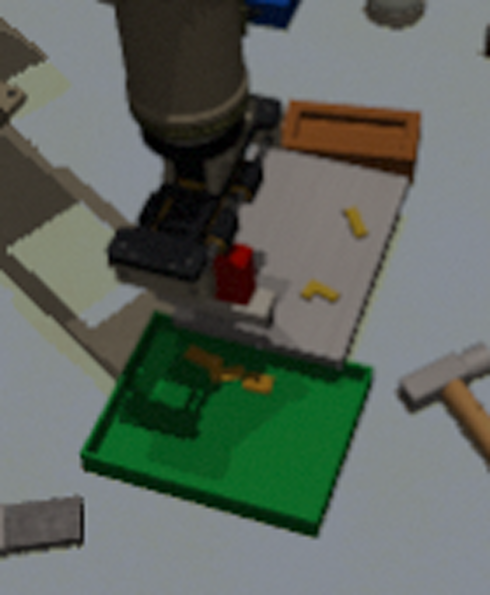

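Three chips are now in the tray at about (230,370). Two remain on the plate, at (322,291) and (355,222). I'll make a second pass offset to +x.

Call:
arm_command --pt "1 0.15 -0.45 0 0" --pt "1 0.3 -0.95 0 0" --pt "1 0.3 -0.95 0 0"

```text
t: 12.45
position: [0.4931, -0.0169, 0.148]
tool_rot: [-3.14, 0.002, 0.139]
wrist_force: [0.3, -0.8, -4.0]
finger_gap: 0.0239
grip_force: 35.0
```

Call:
arm_command --pt "1 0.17 -0.5 0 0" --pt "1 0.34 -0.98 0 0" --pt "1 0.34 -0.98 0.2 0" --pt "1 0.34 -0.98 0.25 0" --pt "1 0.34 -0.98 0.25 0"

```text
t: 13.08
position: [0.5135, 0.0807, 0.1236]
tool_rot: [3.141, 0.002, 0.134]
wrist_force: [-0.3, -1.2, -3.2]
finger_gap: 0.0239
grip_force: 35.0
```

Call:
arm_command --pt "1 0 0 0.03 0" --pt "1 0 0 0.06 0" --pt "1 0 0 0.06 0" --pt "1 0 0 0.06 0"

```text
t: 13.58
position: [0.5145, 0.0815, 0.1188]
tool_rot: [3.142, -0.0, 0.134]
wrist_force: [-0.5, -0.5, -3.9]
finger_gap: 0.0239
grip_force: 35.0
```

Call:
arm_command --pt "1 0 0 0.015 0" --pt "1 0 0 0.03 0" --pt "1 0 0 0.03 0" --pt "1 0 0 0.03 0"

```text
t: 14.08
position: [0.5144, 0.0816, 0.1156]
tool_rot: [3.142, 0.0, 0.135]
wrist_force: [-1.3, 0.2, -4.0]
finger_gap: 0.0238
grip_force: 35.0
```

Call:
arm_command --pt "1 0 0 0.012 0" --pt "1 0 0 0.012 0" --pt "1 0 0 0.012 0"

```text
t: 14.45
position: [0.5145, 0.0816, 0.1148]
tool_rot: [-3.142, -0.0, 0.135]
wrist_force: [-2.1, -0.2, 2.6]
finger_gap: 0.0238
grip_force: 35.0
```

Contact is about 6 N. I'll wipe at the slope found on the first pass, about 0.038.

Call:
arm_command --pt "1 0 0.08 0.004 0" --pt "1 0 0.16 0.007 0" --pt "1 0 0.24 0.01 0" --pt "1 0 0.32 0.013 0" --pt "1 0 0.4 0.016 0"

```text
t: 15.08
position: [0.52, 0.0415, 0.113]
tool_rot: [-3.141, -0.0, 0.134]
wrist_force: [-1.1, 4.2, 4.0]
finger_gap: 0.0243
grip_force: 35.0
```

Call:
arm_command --pt "1 0 0.08 0.003 0" --pt "1 0 0.16 0.006 0" --pt "1 0 0.24 0.009 0" --pt "1 0 0.32 0.012 0" --pt "1 0 0.4 0.015 0"

```text
t: 15.7
position: [0.5252, 0.0019, 0.1114]
tool_rot: [-3.141, -0.0, 0.135]
wrist_force: [0.2, 4.6, 5.3]
finger_gap: 0.024
grip_force: 35.0
```

Call:
arm_command --pt "1 0 0.08 0.003 0" --pt "1 0 0.16 0.006 0" --pt "1 0 0.24 0.009 0" --pt "1 0 0.32 0.012 0" --pt "1 0 0.4 0.015 0"

```text
t: 16.32
position: [0.5305, -0.0377, 0.1099]
tool_rot: [-3.141, 0.0, 0.135]
wrist_force: [-0.2, 4.8, 5.3]
finger_gap: 0.0237
grip_force: 35.0
```

Call:
arm_command --pt "1 0 0.08 0.003 0" --pt "1 0 0.16 0.006 0" --pt "1 0 0.24 0.009 0" --pt "1 0 0.32 0.012 0" --pt "1 0 0.4 0.014 0"

```text
t: 16.95
position: [0.5357, -0.0773, 0.1084]
tool_rot: [-3.141, 0.0, 0.135]
wrist_force: [-0.7, 5.1, 5.0]
finger_gap: 0.0237
grip_force: 35.0
```

Call:
arm_command --pt "1 0 0.07 0.002 0" --pt "1 0 0.14 0.005 0" --pt "1 0 0.21 0.005 0" --pt "1 0 0.28 -0.01 0" --pt "1 0 0.34 -0.02 0"

```text
t: 17.58
position: [0.5395, -0.1116, 0.1094]
tool_rot: [3.141, 0.002, 0.134]
wrist_force: [0.1, -0.4, -3.3]
finger_gap: 0.0238
grip_force: 35.0
```

Call:
arm_command --pt "1 0 0 0 0" --pt "1 0 0 -0.2 0" --pt "1 0 0 -0.4 0" --pt "1 0 0 -0.4 0"

```text
t: 18.08
position: [0.5426, -0.1111, 0.1542]
tool_rot: [3.139, -0.006, 0.135]
wrist_force: [-0.7, -0.5, -3.3]
finger_gap: 0.0237
grip_force: 35.0
```

```bash
python3 - <<'E'
from h import *
s=env.read_state();print(s["position"],s["wrist_force"])
d=env.get_image("scene"); cv2.imwrite("pics/s3.png",cv2.resize(d["image"][120:290,160:300],None,fx=3.5,fy=3.5,interpolation=cv2.INTER_CUBIC))
E
```

```text
[ 0.54260598 -0.11111759  0.15418488] [-0.67779124 -0.475638   -3.33562955]
```

View pics/s3.png

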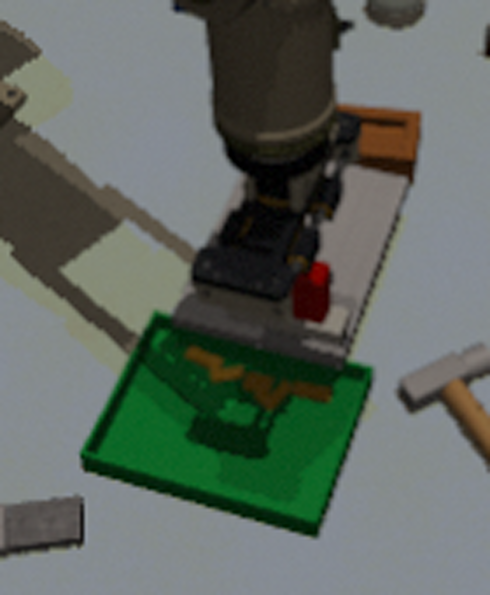

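All five chips appear to be in the tray, in a band from (190,355) to (330,395), and the visible part of the plate is clear. Next I return the scraper to the rest pose.

Call:
arm_command --pt "1 -0.05 -0.5 0 0" --pt "1 -0.11 -0.99 0 0" --pt "1 -0.11 -0.99 0 0"

```text
t: 18.5
position: [0.515, -0.0111, 0.1497]
tool_rot: [-3.14, 0.001, 0.138]
wrist_force: [-0.4, -0.5, -4.1]
finger_gap: 0.0241
grip_force: 35.0
```

Call:
arm_command --pt "1 -0.05 -0.5 0 0" --pt "1 -0.11 -0.99 0 0" --pt "1 -0.11 -0.99 0 0"

```text
t: 18.88
position: [0.4912, 0.0848, 0.15]
tool_rot: [-3.141, 0.001, 0.138]
wrist_force: [-0.5, 0.2, -4.1]
finger_gap: 0.0238
grip_force: 35.0
```

Call:
arm_command --pt "1 -0.05 -0.5 0 -0.04" --pt "1 -0.11 -0.99 0 -0.08" --pt "1 -0.11 -0.99 0 -0.08" --pt "1 -0.11 -0.99 0 -0.08" --pt "1 -0.11 -0.99 0 -0.08"

```text
t: 19.5
position: [0.4684, 0.1778, 0.1503]
tool_rot: [3.141, 0.0, 0.3]
wrist_force: [0.4, 0.2, -3.6]
finger_gap: 0.0238
grip_force: 35.0
```

```bash
python3 - <<'E'
from m import *
s=env.read_state();print(s["position"],s["tool_rot"])
for n in("scene","top"):
    d=env.get_image(n); P=cloud(d); hsv=cv2.cvtColor(d["image"],cv2.COLOR_BGR2HSV)
    H,S,V=[hsv[...,i].astype(int) for i in range(3)]
    ch=(H>10)&(H<35)&(S>120)&(X:=P[...,0]>.38)&(P[...,0]<.66)&(P[...,1]>-.28)&(P[...,1]<.11)
    p=P[ch];print(n,len(p),"on plate",(p[:,1]>-.09).sum(),"zmax",np.nanpercentile(p[:,2],98),rect(p))
    red=((H<8)|(H>170))&(S>100)&(np.hypot(P[...,0]-.467,P[...,1]-.178)<.09)&(P[...,2]>.08); p=P[red]
    if len(p)>20: print("red",rect(p))
    if n=="top": cv2.imwrite("pics/t4.png",cv2.resize(d["image"][130:260,150:370],None,fx=3.5,fy=3.5,interpolation=cv2.INTER_CUBIC))
E
```

```text
[0.46838957 0.1777903  0.15029611] [3.14110495e+00 2.26074237e-04 3.00030977e-01]
scene 275 on plate 88 zmax 0.5357893722463172 (array([471.1, -27.4]), array([130.9, 261.7]), 25.06)
red (array([490.1, 140.8]), array([67.3, 79.6]), 31.26)
top 200 on plate 1 zmax 0.016065103253503507 (array([454.3, -41.3]), array([117.9, 261.6]), 36.91)
```

View pics/t4.png

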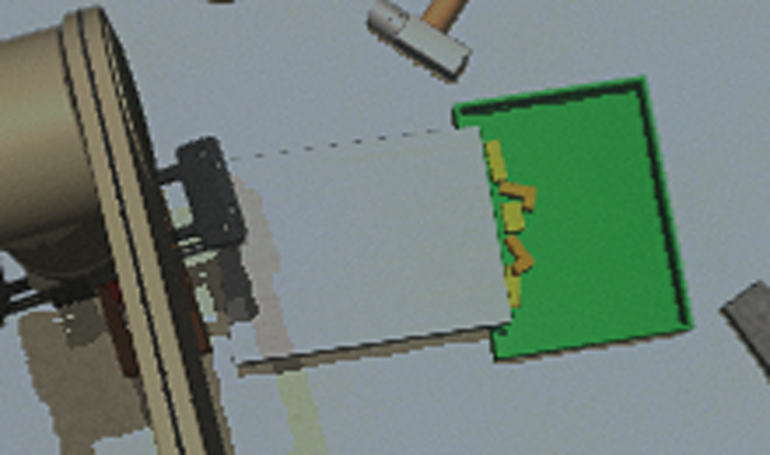

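All five chips lie in the tray along its near wall, at about (496,160), (517,195), (513,217), (518,255) and (514,290), and the plate is clear. Now I lower the scraper into the pocket.

Call:
arm_command --pt "1 0 -0.02 0.1 0" --pt "1 0 -0.02 0.25 0" --pt "1 0 -0.02 0.4 0" --pt "1 0 -0.02 0.45 0" --pt "1 0 -0.02 0.45 0"

```text
t: 20.23
position: [0.4668, 0.181, 0.1046]
tool_rot: [-3.142, 0.001, 0.302]
wrist_force: [0.1, 0.1, -4.4]
finger_gap: 0.0239
grip_force: 35.0
```

Call:
arm_command --pt "1 0 0 0.06 0" --pt "1 0 0 0.12 0" --pt "1 0 0 0.16 0" --pt "1 0 0 0.16 0"

```text
t: 20.72
position: [0.4669, 0.181, 0.089]
tool_rot: [-3.142, 0.001, 0.302]
wrist_force: [-0.5, -0.2, -4.5]
finger_gap: 0.0238
grip_force: 35.0
```

Not on the floor yet. I'll go down about 1.5 mm more, then release.

Call:
arm_command --pt "1 0.01 0.01 0.012 0" --pt "1 0.01 0.01 0.016 0" --pt "1 0.01 0.01 0.016 0"

```text
t: 21.1
position: [0.4686, 0.1805, 0.088]
tool_rot: [-3.142, -0.0, 0.302]
wrist_force: [-0.4, 0.1, -3.4]
finger_gap: 0.024
grip_force: 35.0
```

Call:
arm_command --pt "1 0 0 0.008 0" --pt "1 0 0 0.008 0" --pt "0.5 0 0 0.008 0" --pt "0.2 0 0 0.008 0" --pt "0 0 0 0.008 0"

```text
t: 21.72
position: [0.4687, 0.1806, 0.0873]
tool_rot: [3.142, -0.001, 0.302]
wrist_force: [0.2, 0.0, 0.5]
finger_gap: 0.0493
grip_force: 0.0
```

Call:
arm_command --pt "0 0 0 0 0" --pt "0 0 0 0 0" --pt "0 0 0 0 0" --pt "0 0 0 0 0" --pt "0 0 0 0 0"

```text
t: 22.35
position: [0.4685, 0.1805, 0.087]
tool_rot: [-3.142, -0.0, 0.302]
wrist_force: [0.2, -0.3, 0.1]
finger_gap: 0.0927
grip_force: 0.0
```

Released. I'll retreat straight up, then away toward +y, and check.

Call:
arm_command --pt "0 0 0 -0.3 0" --pt "0 0 0 -0.7 0" --pt "0 0 0 -1 0" --pt "0 0 0 -1 0"

```text
t: 22.85
position: [0.4704, 0.181, 0.19]
tool_rot: [3.141, -0.006, 0.302]
wrist_force: [0.3, 0.0, 0.0]
finger_gap: 0.093
grip_force: 0.0
```

Call:
arm_command --pt "0 0 0 -0.5 0" --pt "0 -0.5 0 -1 0" --pt "0 -0.9 0 -1 0" --pt "0 -0.9 0 -1 0" --pt "0 -0.9 0 -1 0"

```text
t: 23.48
position: [0.3826, 0.1537, 0.2859]
tool_rot: [-3.142, 0.001, 0.302]
wrist_force: [-0.3, -0.8, 0.3]
finger_gap: 0.093
grip_force: 0.0
```

```bash
python3 - <<'E'
from m import *
s=env.read_state();print(s["t"],s["position"],s["dq"].round(3))
for n in("scene","top"):
    d=env.get_image(n); P=cloud(d); hsv=cv2.cvtColor(d["image"],cv2.COLOR_BGR2HSV)
    H,S,V=[hsv[...,i].astype(int) for i in range(3)]
    near=np.hypot(P[...,0]-.467,P[...,1]-.178)<.09
    p=P[near&((H<8)|(H>170))&(S>100)&(P[...,2]>.06)&(P[...,2]<.13)]
    if len(p)>20:print(n,"red",len(p),rect(p),np.nanpercentile(p[:,2],[50,95]))
    cv2.imwrite(f"pics/{n}5.png",d["image"])
E
```

```text
23.475 [0.38260371 0.15371077 0.28594597] [-0.001  0.029 -0.018  0.     0.002 -0.   ]
scene red 277 (array([470.9, 178.3]), array([67.4, 30.3]), 18.79) [0.09375975 0.1100787 ]
```

View pics/scene5.png

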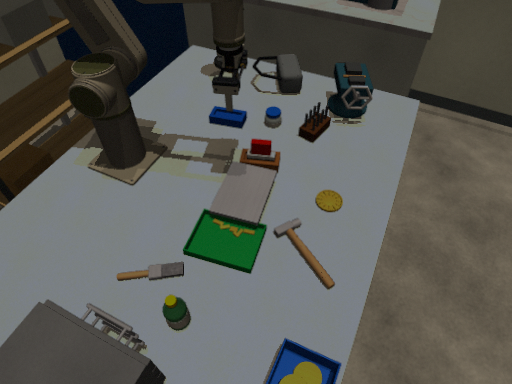

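The scraper stands upright in its rest at (261,150), with the handle within about 2 mm of where it started and at the same height. The plate is clear, the chips are in the tray at (232,228), and the bystanders are undisturbed.

```bash
python3 -c "
from cell import env
print(env.sign_off())"
```

```text
the job is handed in; nothing more can be done
None
```

The job is handed in: all five chips are in the tray after two light wipes (about 6–11 N), and the scraper is back upright in its rest pocket and released, at about 23 s of the 58 s allowed; the sign-off gave no verdict.

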